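Eject the display module with the spring-return slide

TASK

On the repair bench stand two grey metal ejector jigs; push the slide of the jig that holds the rectangular display module (the slide with the flat-sided rectangular tab) all the way to its end, so that it drives the module out of its nest onto the jig's open deck, then let go of the slide there so that it snaps back home by itself. Do not touch the module with the gripper, and leave the slide of the other jig (ball knob, round puck) alone.

Things in the scene. Friction and masses are not known exactly. Their poses are not given: they have to be found in the camera images.
- display_grip (a point): Top centre of the upright ivory plastic box-shaped tab (handle) on the carriage of the display module's ejector slide, 95 mm above the bench, moving with it. Tab 16 mm thick along the slide, 24 mm wide, free from 37 to 95 mm above the bench. x axis level, in the pushing direction (away from the robot within 0.4 rad), y across, z up. The carriage reaches 25 mm before and behind the tab.
- display_slide (a joint): Travel of that slide in m: 0 home (back stop), 0.070 at its end stop. A spring pulls it home: about 2.5 N at home, 8 N at the end; let go at the end, it is home again in about 0.3 s. Its jig is a grey plate 220 x 90 x 20 mm with two guide walls, tops 32 mm above the bench; nothing but the tab is over 37 mm.
- display_module: Light grey rectangular display module, 50 mm (along the slide) x 36 x 16 mm, dark window on top, loose between the jig's guide walls on its top face, 20 mm above the bench. Origin: centre of its underside; x along the slide, z up. It starts 55 mm ahead of the tab; the walls end 80 mm ahead of the tab's home place; the full stroke leaves it about 120 mm ahead of that place, on the flat open deck.
- puck_slide (a joint): Travel in m of the slide on the other jig, of the same make but with a ball knob (26 mm ball on a thin stem) for a handle and a round puck in its nest. 0 home, where it must stay. The jigs stand side by side, their middles 0.3 to 0.5 m apart, and either may be on the left.
Not all that is in view belongs to the job. What is shaped like the part that bears puck_slide but red is not meant.

How it is judged (in metres and radians):
On the way, in this order (a step that is already met when the one before it is completed fails the run):
1. the display slide is pushed to its end (beyond 58 of 70 mm) (value of joint display_slide above 0.058 m), for 0.1 s.
2. the slide is let go and snaps back by itself (faster than 0.25 m/s) (velocity of joint display_slide below -0.25 m/s), for 0.02 s.
At the end, for the whole second after the job is handed in: The display slide is home again (within 5 mm) and so is the other slide (within 10 mm); the module rests flat (within 10 degrees) on the deck of its jig, clear of the guide walls: its origin 105 to 150 mm ahead of the tab at home and within 25 mm of the slide's centre line (value of joint display_slide below 0.005 m and value of joint puck_slide below 0.01 m and x of display_module in the frame of display_grip between 0.105 and 0.15 m and y of display_module in the frame of display_grip between -0.025 and 0.025 m and height (world z) of display_module between 0.012 and 0.03 m and angle between display_module's own z axis and vertical below 0.17 rad and linear speed of display_module below 0.02 m/s); the robot touches nothing.
It fails at once if the gripper or arm touches the display module (contact force between any of the fingers, the arm and display_module above 1 N).
It fails at once if the other jig's slide is moved (more than 15 mm) (value of joint puck_slide above 0.015 m).
It also fails if it takes over 32 s, if anything falls off the work surface, if the arm or the gripper's body presses on something with over 40 N, if the wrist force passes 120 N, or if a joint passes its speed limit or range.

ROBOT

A 6-joint arm with a two-finger parallel gripper is mounted at the origin on the work surface. World frame = base frame: x ahead of the robot, y to its left, z up, the work surface at z = 0. Lengths are in m, angles in degrees, forces in N, time in s.
With the tool pointing down it reaches from about 0.325 to 0.775 m from the base axis. Payload 9.3 kg.
Tool frame: the origin (TCP) lies between the finger pads; the fingertips stand 14 mm ahead of it and the grasp point (between the pads) lies 5 mm behind it; z points along the fingers, y is the line along which they close (so a half turn about z gives the same grasp; the last joint's range is limited). The gripper opens to 85 mm and grips with 20 to 120 N. Pads are 22 mm wide; open, the fingers measure 114 mm over their backs; the gripper's body (76 mm by 85 mm) begins 54 mm behind the grasp point. The pads swing forward as they close: fully open they stand 13 mm farther back than shut.
Start: joints at [-71.883, 14.817, 1.232, 76.415, 0, 81.257], TCP at [0.248, -0.491, 0.245] pointing down, gripper open.
Joint ranges: [-174.27, 174.27], [-52.1, 104.24], [-59.71, 78.15], [-110.17, 111.67], [-87.03, 83.33], [-180, 180]. Speed limits (degrees/s): [127.2, 127.2, 159.86, 180, 180, 180].

INTERFACE

Orientations are given as [roll, pitch, yaw] about the fixed x, y, z axes, in that order (R = Rz(yaw) Ry(pitch) Rx(roll)).
In Python, from bench import sense, camera, get_calibration, job_done gives the robot as it stands.
- The arm moves only by the tool drive_tool, never from a script. Its argument "commands" is a list of rows, each a list of 3 entries, a list of its own where there are three numbers: the turn, a rotation vector about the tool's x, y, z in units of 0.08 rad (1.0 is 0.08 rad), then the shift along the tool's x, y, z in units of 0.06 m (1.0 is 0.06 m), then the finger opening in mm, from 0 to 85.4. A call has exactly 5 rows; each row shifts and turns the commanded pose from where the row before left it, along the tool's axes as they then stand; what a row does not reach is not made up. A row lasts 1/8 s, in which the tool goes at most 62.5 mm and 10.7 degrees, less where a joint would pass 70% of its speed; a pose out of reach is approached as far as the arm can. A call with a number of a shift or a turn outside -1 to 1 is refused whole. A call with a gripper value outside its range is refused whole. The fingers move at their own pace and stop on an object; the grip force is fixed at half the most. Time passes only in rows, so rows that do not move let the fingers close, or fill a call up. It gives the time, the measured TCP pose, the force, the opening and the grip force at its end, in the units of the state.
- sense(): the state, without advancing time (a new reading comes with each control period).
- camera(name): name is "scene" or "top" or "wrist"; returns (picture, depth): 400x640x3 uint8, red, green, blue; 400x640 float32, m along the optical axis (not along the pixel's ray), 0 where there is no reading.
- get_calibration(name): a dict with "fx", "fy", "cx", "cy" (pixels), "pose" (4x4, takes a point from camera to world coordinates). Camera axes: x right, y up, looking along -z (the intrinsics and any distortion apply to the point x, -y, -z); pixel columns grow to the right and rows downward; lengths in m; the calibration is good to about 2 mm. A picture is of the moment at which its call begins: read the wrist's pose just before it. get_calibration takes no time and is no camera call; for the wrist camera it gives the pose at the moment of the call.
- job_done(): hands the job in; it is judged then, once.
The state is a dict: "time_s": time; "joint_pos": joint angles; "qvel": joint speeds; "tau": joint torques, N m; "tcp_pos": TCP position; "tool_rot": TCP orientation; "force": force on the tool from outside, world axes, zero at the start; "wrist_torque": the same for the moment, N m; "gripper_width": finger opening in m; "finger_force": force on a finger pad.
Only numpy, scipy, OpenCV 4.12 (cv2) and the standard library are available. Lean on these libraries where they do the work, as an engineer would, in place of code of your own. Each camera call takes 0.05 s, during which the arm holds its last target. There are 200 camera calls.

## Working session

There is one attempt and no reset: what is moved stays moved. The work goes in short steps, Python scripts to look and compute and a tool call to move; the robot and the scene stay as the last step left them, time stands still between calls to the robot, and variables do not carry over. Pictures are saved under pics/ and viewed, at most 10 in all, crops included, and the job is handed in when it is done.

Besides the shell and the picture viewer there is one more tool, called after "Emit:" by a JSON object that holds its "op" and its "data", one argument or row to a line. drive_tool: Moves the arm, as the interface text tells. Its arguments: {"type":"object","properties":{"commands":{"type":"array"}},"required":["commands"]}

```bash
mkdir -p pics; cat > h.py <<'E'
import numpy as np,cv2
from bench import sense,camera,get_calibration
def pts(name,d,c=None):
    c=c or get_calibration(name);v,u=np.mgrid[0:400,0:640]
    P=np.stack([(u-c['cx'])/c['fx']*d,-(v-c['cy'])/c['fy']*d,-d],-1)
    T=np.array(c['pose']);return P@T[:3,:3].T+T[:3,3]
E
python3 - <<'E'
from h import *
a,d=camera("top");b,e=camera("scene")
np.savez('v.npz',a=a,d=d,b=b,e=e)
cv2.imwrite('pics/top.png',a[:,:,::-1]);cv2.imwrite('pics/scene.png',b[:,:,::-1])
print({k:np.round(v,3).tolist() if not isinstance(v,(int,float,str)) else v for k,v in get_calibration("top").items()})
P=pts("top",d);z=P[...,2];print(np.percentile(z[d>0],[1,50,99]))
m=((z>.07)&(z<.12)&(d>0)).astype(np.uint8)
n,l,s,c=cv2.connectedComponentsWithStats(m)
for i in range(1,n):
  if s[i,4]>15:
    q=P[l==i];print(c[i].round(),s[i,4],q.min(0).round(3),q.max(0).round(3),a[l==i].mean(0).round())
E
```

```text
{'fx': 442.3283504783295, 'fy': 442.3283504783295, 'cx': 314.46270718539347, 'cy': 194.94896023550788, 'pose': [[0.006, 0.999, -0.054, 0.4], [-1.0, 0.006, -0.008, -0.021], [-0.008, 0.054, 0.999, 1.031], [0.0, 0.0, 0.0, 1.0]]}
[-4.67538851e-03  2.40923629e-04  6.95305113e-01]
[587.  90.] 925 [ 0.641 -0.682  0.07 ] [ 0.721 -0.496  0.094] [141. 172. 206.]
[392. 160.] 113 [ 0.516 -0.189  0.082] [ 0.54  -0.166  0.098] [226. 222. 206.]
[239. 168.] 103 [0.497 0.136 0.073] [0.518 0.162 0.099] [226. 226. 215.]
[273. 300.] 174 [0.207 0.005 0.07 ] [0.251 0.14  0.12 ] [79. 86. 88.]
[429. 310.] 124 [ 0.199 -0.266  0.078] [ 0.223 -0.243  0.097] [210. 205. 188.]
```

View pics/top.png

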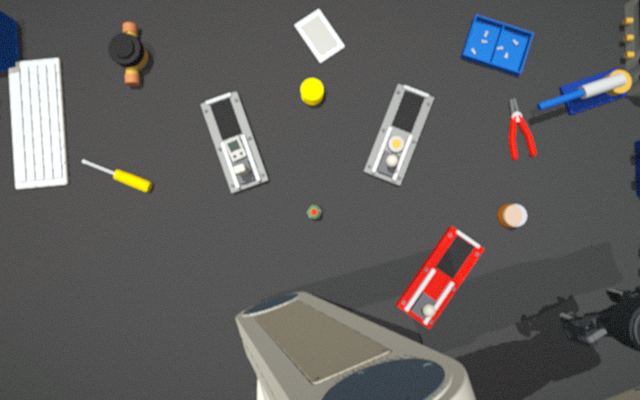

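View pics/scene.png

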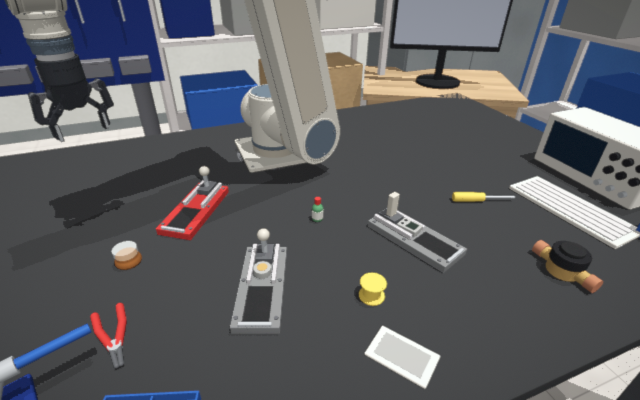

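Top view: the candidates are the rectangular ivory tab at (239,168) on the grey jig, the ball knob at (392,160) on the grey jig with the puck, the red jig's ball at (429,310), and the loose white display at (320,35). I choose the tab at (239,168). The scene view agrees, with the tab at (393,204) and the module just ahead of it. Next I check a crop and measure.

```bash
python3 - <<'E'
from h import *
f=np.load('v.npz');a,d,b,e=[f[k] for k in 'adbe']
cr=np.hstack([cv2.resize(a[85:200,190:280],(400,511),interpolation=2),cv2.resize(b[180:272,360:470],(400,511),interpolation=2)])
cv2.imwrite('pics/crop.png',cr[:,:,::-1])
for nm,dd,im in(("top",d,a),("scene",e,b)):
  P=pts(nm,dd);x,y,z=P[...,0],P[...,1],P[...,2]
  near=(dd>0)&(np.hypot(x-.58,y-.17)<.16)
  m=near&(z>.012)&(z<.04);q=P[m][:,:2]
  (c,s,an)=cv2.minAreaRect((q*1000).astype(np.float32));print(nm,'jig',np.round(c,1),np.round(s,1),an)
  m=near&(z>.088)&(z<.105);q=P[m];print('tabtop',m.sum(),q.mean(0).round(4),q.min(0).round(3),q.max(0).round(3),cv2.minAreaRect((q[:,:2]*1000).astype(np.float32)))
  m=near&(z>.045)&(z<.105);q=P[m];print('tab all',m.sum(),q.mean(0).round(4),cv2.minAreaRect((q[:,:2]*1000).astype(np.float32)))
E
```

```text
top jig [578.1 175. ] [220.2  90.5] 20.295812606811523
tabtop 85 [0.5075 0.1484 0.094 ] [0.499 0.136 0.088] [0.518 0.162 0.099] ((507.779541015625, 149.01589965820312), (15.421021461486816, 23.911901473999023), 19.498920440673828)
tab all 130 [0.5061 0.1468 0.0845] ((507.59686279296875, 148.71893310546875), (16.147472381591797, 24.1514835357666), 20.848901748657227)
scene jig [577.2 174.4] [220.   93.4] 20.08769989013672
tabtop 51 [0.5093 0.1469 0.0927] [0.496 0.136 0.088] [0.517 0.16  0.095] ((507.13134765625, 147.55191040039062), (15.660589218139648, 23.787954330444336), 21.628576278686523)
tab all 198 [0.5116 0.1454 0.0739] ((507.73388671875, 147.50035095214844), (16.53868865966797, 24.294591903686523), 22.227502822875977)
```

View pics/crop.png

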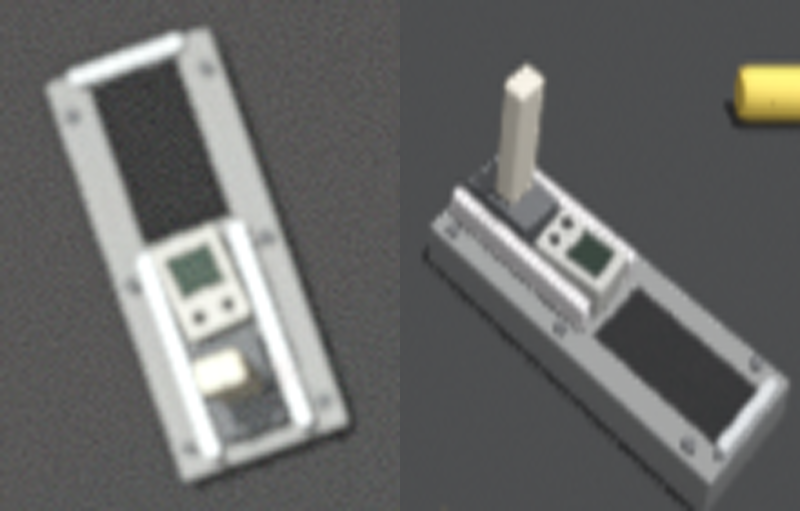

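The crop shows the box tab behind the display module with its dark window, so the choice holds. The tab is at about (0.5075, 0.148), top at 95 mm, with the slide heading about 20.3°. I'll grip it across its width and push, and opening the fingers then frees it straight back.

```bash
cat > g.py <<'E'
from h import *
import sys
from scipy.spatial.transform import Rotation as R
s=sense();r=R.from_euler('xyz',s['tool_rot'],degrees=True)
x,y,z=map(float,sys.argv[1:4]);M=r.as_matrix()
print(s['time_s'],np.round(s['tcp_pos'],4),np.round(s['tool_rot'],2),'w',s['gripper_width'],'F',np.round(s['force'],1))
best=min((R.from_euler('xyz',[180,0,20.5+k],degrees=True) for k in(0,180)),key=lambda t:(r.inv()*t).magnitude())
print('turn units',((r.inv()*best).as_rotvec()/.08).round(2))
d=np.array([x,y,z])-s['tcp_pos'];print('shift units now',(M.T@d/.06).round(2),'after turn',(best.as_matrix().T@d/.06).round(2),np.round(s['joint_pos'],1))
E
python3 g.py .5075 .148 .2
```

```text
0.1 [ 0.2484 -0.4904  0.2447] [-1.7993e+02 -1.0000e-02  2.6860e+01] w 0.08553095128273407 F [-0.1 -0.  -0.3]
turn units [-0.02 -0.    1.39]
shift units now [ 8.66 -7.54  0.76] after turn [ 7.77 -8.45  0.75] [-71.9  14.8   1.2  76.4   0.   81.3]
```

Emit:
{"op": "drive_tool", "data": {
  "commands": [
    [[0, 0, 0.28], [0.6, -0.6, 0], 85],
    [[0, 0, 0.28], [0.6, -0.6, 0], 85],
    [[0, 0, 0.28], [0.6, -0.6, 0], 85],
    [[0, 0, 0.28], [0.6, -0.6, 0], 85],
    [[0, 0, 0.28], [0.6, -0.6, 0], 85]
  ]
}}

```text
time_s: 0.72
tcp_pos: [0.3386, -0.2511, 0.2451]
tool_rot: [-180.0, -0.0, 20.4]
force: [0.7, 0.1, 0.4]
gripper_width: 0.0851
finger_force: 0.0
```

Emit:
{"op": "drive_tool", "data": {
  "commands": [
    [[0, 0, 0], [0.55, -0.6, 0.1], 85],
    [[0, 0, 0], [0.55, -0.6, 0.1], 85],
    [[0, 0, 0], [0.55, -0.6, 0.1], 85],
    [[0, 0, 0], [0.55, -0.6, 0.1], 85],
    [[0, 0, 0], [0.55, -0.6, 0.1], 85]
  ]
}}

```text
time_s: 1.35
tcp_pos: [0.4305, -0.0248, 0.215]
tool_rot: [180.0, -0.0, 20.4]
force: [1.1, -0.2, -0.1]
gripper_width: 0.0853
finger_force: 0.0
```

```bash
python3 g.py .5075 .148 .2
```

```text
1.35 [ 0.4305 -0.0248  0.215 ] [180.    -0.    20.44] w 0.08534658088525428 F [ 1.1 -0.2 -0.1]
turn units [ 0.   -0.   -0.01]
shift units now [ 2.21 -2.25  0.25] after turn [ 2.21 -2.25  0.25] [-14.5   3.9 -16.8  69.3  -0.  145.1]
```

Emit:
{"op": "drive_tool", "data": {
  "commands": [
    [[0, 0, 0], [0.55, -0.55, 0.05], 85],
    [[0, 0, 0], [0.55, -0.55, 0.05], 85],
    [[0, 0, 0], [0.55, -0.55, 0.05], 85],
    [[0, 0, 0], [0.5, -0.55, 0.05], 85],
    [[0, 0, 0], [0, 0, 0], 85]
  ]
}}

```text
time_s: 1.98
tcp_pos: [0.5053, 0.1447, 0.2023]
tool_rot: [-180.0, 0.1, 20.6]
force: [0.4, 0.2, -0.9]
gripper_width: 0.0848
finger_force: 0.0
```

```bash
python3 g.py .5075 .148 .073; python3 - <<'E'
from h import *
c=get_calibration("wrist");a,d=camera("wrist");cv2.imwrite('pics/w.png',a[:,:,::-1])
P=pts("wrist",d,c);q=P[(d>0)&(P[...,2]>.088)&(P[...,2]<.1)&(np.hypot(P[...,0]-.507,P[...,1]-.148)<.03)]
print(len(q));
if len(q)>5: print(q.mean(0),cv2.minAreaRect((q[:,:2]*1000).astype(np.float32)))
E
```

```text
1.975 [0.5053 0.1447 0.2023] [-1.7996e+02  7.0000e-02  2.0640e+01] w 0.08478960470253746 F [ 0.4  0.2 -0.9]
turn units [-0.01  0.02  0.03]
shift units now [ 0.06 -0.04  2.15] after turn [ 0.05 -0.04  2.15] [  6.8  13.4  -7.   69.7   0.  166.2]
571
[0.50590456 0.15031744 0.09326934] ((505.12457275390625, 150.25341796875), (15.684578895568848, 23.768321990966797), 21.098918914794922)
```

View pics/w.png

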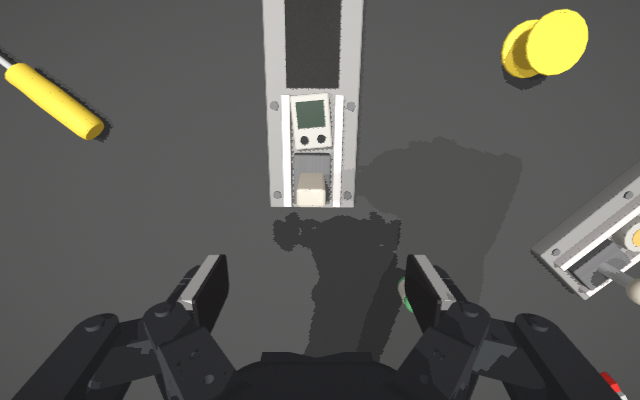

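The wrist view shows the tab at (311,188), centred between the pads at columns 215 and 420. Descend, then close.

Emit:
{"op": "drive_tool", "data": {
  "commands": [
    [[0, 0, 0], [0.05, -0.07, 0.5], 85],
    [[0, 0, 0], [0, 0, 0.6], 85],
    [[0, 0, 0], [0, 0, 0.6], 85],
    [[0, 0, 0], [0, 0, 0.45], 85],
    [[0, 0, 0], [0, 0, 0], 85]
  ]
}}

```text
time_s: 2.65
tcp_pos: [0.5049, 0.1462, 0.073]
tool_rot: [-180.0, 0.2, 20.4]
force: [-0.2, -0.2, -0.4]
gripper_width: 0.0852
finger_force: 0.0
```

Emit:
{"op": "drive_tool", "data": {
  "commands": [
    [[0, 0, 0], [0, 0, 0], 50],
    [[0, 0, 0], [0, 0, 0], 30],
    [[0, 0, 0], [0, 0, 0], 15],
    [[0, 0, 0], [0, 0, 0], 15],
    [[0, 0, 0], [0, 0, 0], 15]
  ]
}}

```text
time_s: 3.28
tcp_pos: [0.5059, 0.1496, 0.0756]
tool_rot: [-179.8, -0.1, 20.5]
force: [-6.3, 11.9, 10.4]
gripper_width: 0.0231
finger_force: 59.2
```

```bash
python3 g.py .507 .149 .073
```

```text
3.275 [0.5059 0.1496 0.0756] [-1.7976e+02 -1.3000e-01  2.0550e+01] w 0.023105052043268726 F [-6.3 11.9 10.4]
turn units [-0.05 -0.03  0.01]
shift units now [0.01 0.02 0.04] after turn [0.01 0.02 0.04] [  7.2  18.8 -19.3  51.8   0.3 166.7]
```

Emit:
{"op": "drive_tool", "data": {
  "commands": [
    [[0, 0, 0], [0.02, -0.05, -0.03], 15],
    [[0, 0, 0], [0.12, 0, 0], 15],
    [[0, 0, 0], [0.15, 0, 0], 15],
    [[0, 0, 0], [0.15, 0, 0], 15],
    [[0, 0, 0], [0.15, 0, 0], 15]
  ]
}}

```text
time_s: 3.9
tcp_pos: [0.5373, 0.1616, 0.0757]
tool_rot: [179.9, 0.2, 20.4]
force: [-5.9, -6.1, -0.1]
gripper_width: 0.0235
finger_force: 62.0
```

Emit:
{"op": "drive_tool", "data": {
  "commands": [
    [[0, 0, 0], [0.15, 0, 0], 15],
    [[0, 0, 0], [0.15, 0, 0], 15],
    [[0, 0, 0], [0.15, 0, 0], 15],
    [[0, 0, 0], [0.07, 0, 0], 15],
    [[0, 0, 0], [0, 0, 0], 15]
  ]
}}

```text
time_s: 4.53
tcp_pos: [0.5666, 0.1724, 0.0757]
tool_rot: [179.9, 0.2, 20.4]
force: [-5.4, -6.4, -0.6]
gripper_width: 0.0232
finger_force: 62.2
```

```bash
python3 g.py .5725 .174 .0756;  python3 - <<'E'
from h import *
a,d=camera("scene");cv2.imwrite('pics/s2.png',cv2.resize(a[120:300,300:520],(733,600))[:,:,::-1])
E
```

```text
4.525 [0.5666 0.1724 0.0757] [179.92   0.2   20.41] w 0.02320793144108346 F [-5.4 -6.4 -0.6]
turn units [ 0.02  0.04 -0.02]
shift units now [0.1  0.01 0.  ] after turn [0.1  0.01 0.  ] [ 8.900e+00  2.450e+01 -1.000e+01  5.570e+01 -1.000e-01  1.684e+02]
```

View pics/s2.png

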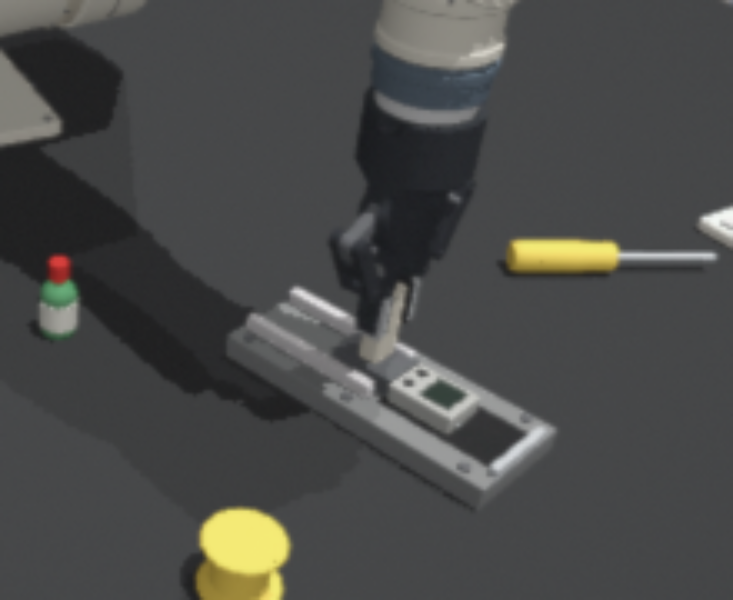

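The module (432,395 in the crop) is out on the deck. The stroke is about 65 mm so far, so I push the last bit up to the stop.

Emit:
{"op": "drive_tool", "data": {
  "commands": [
    [[0, 0, 0], [0.04, 0, 0], 15],
    [[0, 0, 0], [0.04, 0, 0], 15],
    [[0, 0, 0], [0.03, 0, 0], 15],
    [[0, 0, 0], [0, 0, 0], 15],
    [[0, 0, 0], [0, 0, 0], 15]
  ]
}}

```text
time_s: 5.2
tcp_pos: [0.5717, 0.1742, 0.0756]
tool_rot: [179.9, 0.3, 20.4]
force: [-9.7, -8.2, 3.0]
gripper_width: 0.023
finger_force: 62.7
```

That makes 70 mm of stroke, and the force is rising at the stop. Now let go.

Emit:
{"op": "drive_tool", "data": {
  "commands": [
    [[0, 0, 0], [0, 0, 0], 85],
    [[0, 0, 0], [0, 0, 0], 85],
    [[0, 0, 0], [0, 0, 0], 85],
    [[0, 0, 0], [0, 0, 0], 85],
    [[0, 0, 0], [0, 0, 0], 85]
  ]
}}

```text
time_s: 5.82
tcp_pos: [0.5739, 0.1758, 0.0761]
tool_rot: [-180.0, -0.0, 20.4]
force: [-0.7, 0.4, 0.7]
gripper_width: 0.0852
finger_force: 0.0
```

Emit:
{"op": "drive_tool", "data": {
  "commands": [
    [[0, 0, 0], [0, 0, -0.5], 85],
    [[0, 0, 0], [0, 0, -0.6], 85],
    [[0, 0, 0], [0, 0, -0.6], 85],
    [[0, 0, 0], [0, 0, -0.5], 85],
    [[0, 0, 0], [0, 0, 0], 85]
  ]
}}

```text
time_s: 6.45
tcp_pos: [0.5748, 0.1759, 0.2105]
tool_rot: [180.0, -0.2, 20.4]
force: [0.1, -0.2, -0.3]
gripper_width: 0.0851
finger_force: 0.0
```

```bash
python3 - <<'E'
from h import *
s=sense();print(s['time_s'],s['force'],s['gripper_width'])
c=get_calibration("wrist");w,wd=camera("wrist")
a,d=camera("scene");cv2.imwrite('pics/s3.png',cv2.resize(np.vstack([a[120:300,300:520],w[0:200:1,200:420]]),(330,570))[:,:,::-1])
P=pts("scene",d);x,y,z=P[...,0],P[...,1],P[...,2]
n=(d>0)&(np.hypot(x-.507,y-.148)<.04)&(z>.08)&(z<.105);print('tab',n.sum(),P[n].mean(0))
u=np.array([np.cos(np.radians(20.4)),np.sin(np.radians(20.4))])
for nm,Q,dd in(("scene",P,d),("wrist",pts("wrist",wd,c),wd)):
  r=Q[...,:2]-[.507,.1485];X=r@u;Y=r@[-u[1],u[0]]
  n=(dd>0)&(X>.085)&(X<.16)&(abs(Y)<.035)&(Q[...,2]>.031)&(Q[...,2]<.045)
  if n.sum()>5: print(nm,n.sum(),cv2.minAreaRect((np.c_[X[n],Y[n]]*1000).astype(np.float32)),Q[n][:,2].mean())
E
```

```text
6.45 [ 0.08901254 -0.15379222 -0.31658001] 0.08511610009090645
tab 83 [0.51033507 0.14608129 0.08924189]
scene 250 ((120.35358428955078, -2.2595577239990234), (38.02949523925781, 49.94040298461914), 89.40937042236328) 0.03489688163984957
wrist 1904 ((118.71379089355469, -0.3257122039794922), (35.654632568359375, 49.048770904541016), 89.78404998779297) 0.035085178192102544
```

View pics/s3.png

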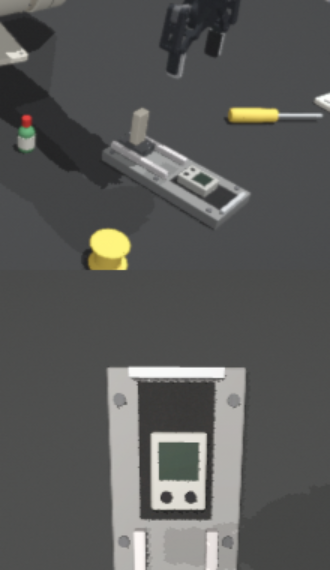

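The tab is home (140,125) and the module lies flat on the deck (198,180), about 119 mm ahead and centred. The gripper is clear.

```bash
python3 -c "from bench import job_done;print(job_done())"
```

```text
the job is handed in; nothing more can be done
None
```

I pushed the display slide about 70 mm to its stop and let go; it is back home, the module lies flat on the deck about 119 mm ahead and centred, I never went near the other jig, and the job is handed in (no verdict was returned, and I did not measure the snap-back speed).

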